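# Lay out the thick-shanked press die

### The arm

A 7-joint arm with a two-finger parallel gripper is mounted at the origin on a cart in front of the work surface, level with it; the furniture and walls round the work are solid. World frame = base frame: x ahead of the robot, y to its left, z up, the work surface at z = 0. Lengths are in m, angles in rad, forces in N, time in s.
With the tool pointing down it reaches from about 0.4 to 0.875 m from the base axis. Payload 19.3 kg.
Tool frame: the origin (TCP) lies midway between the tips of the shut fingers; the grasp point (between the pads) lies 19 mm behind it (tcp_to_grasp is the z of the grasp point in the tool frame, in m); z points along the fingers, y is the line along which they close (so a half turn about z gives the same grasp; the last joint's range is limited). The gripper opens to 85 mm and grips with 20 to 120 N. Pads are 22 mm wide; open, the fingers measure 114 mm over their backs; the gripper's body (76 mm by 85 mm) begins 54 mm behind the grasp point. The pads swing forward as they close: fully open they stand 13 mm farther back than shut.
Start: joints at [-1.358, 0.521, -0.036, 1.599, 0.021, 1.021, -0.113], TCP at [0.174, 0.6, 0.231] pointing down, gripper open.
Joint ranges: [-2.91, 2.91], [-0.3, 2.13], [-1.5, 1.42], [0.17, 2.43], [-1.26, 4.41], [0.16, 1.93], [-2.52, 2.52]. Speed limits (rad/s): [1.89, 1.89, 2.39, 2.39, 3.01, 3.01, 3.01].

### API

Orientations are given as [roll, pitch, yaw] about the fixed x, y, z axes, in that order (R = Rz(yaw) Ry(pitch) Rx(roll)).
In Python, from workcell import * gives the robot as it stands.
- The arm moves only by the tool send_rows, never from a script. Its argument "increments" is a list of rows, each a list of 3 entries, a list of its own where there are three numbers: the shift along the tool's x, y, z in mm, then the turn, a rotation vector about the tool's x, y, z in degrees, then the gripper's target within -1 to 1 (fully open at 1, half-way at 0, shut at -1). In form: [[[x, y, z], [wx, wy, wz], grip], ...]. A call has 1 to 10 rows; each row is the pose to reach, as a shift and turn from the pose commanded when the call began, along the tool's axes at that moment; what a row does not reach only later rows make up. A row lasts 1/10 s, in which the tool goes at most 50 mm and 8.59 degrees, less where a joint would pass 70% of its speed; a pose out of reach is approached as far as the arm can. A call with a gripper value outside its range is refused whole. The fingers move at their own pace and stop on an object; "newtons" is the grip in N (left out, the last holds). Time passes only in rows, so rows that repeat a pose let the fingers close. It gives the time, the measured TCP pose, the force, the opening and the grip force at its end, in the units of the state.
- observe(): the state, without advancing time (a new reading comes with each control period).
- grab_frame(name): name is "side" or "top"; returns the picture (420x560x3 uint8, blue, green, red); there is no depth.
- camera_params(name): a dict with "fovy" (degrees; the focal length in pixels is half the picture's height over the tangent of half this angle, whatever the lens; pixels are square), "cx", "cy" (the principal point, pixels), "extrinsics" (4x4, takes a point from world to camera coordinates). Camera axes: x right, y down, z forward; pixel columns grow to the right and rows downward; lengths in m; the calibration is good to about 2 mm. A picture is of the moment at which its call begins. camera_params takes no time and is no camera call.
- job_done(): hands the job in; it is judged then, once.
The state is a dict: "clock": time; "qpos": joint angles; "qd": joint speeds; "joint_efforts": joint torques, N m; "position": TCP position; "tool_rot": TCP orientation; "force": force on the tool from outside, world axes, zero at the start; "moment": the same for the moment, N m; "grip_width": finger opening in m; "finger_force": force on a finger pad.
Only numpy, scipy, OpenCV 4.12 (cv2) and the standard library are available. Lean on these libraries where they do the work, as an engineer would, in place of code of your own. Each camera call takes 0.05 s, during which the arm holds its last target. There are 200 camera calls.

### The job

Lift the press die with the thick shank straight up out of its pocket in the wooden die tray and stand it upright, shank up, in the middle of the small square wooden board. Put it down, do not drop it, and leave the two thin-shanked dies in their pockets.

Things in the scene. Friction and masses are not known exactly. Their poses are not given: they have to be found in the camera images.
- thick_die_mid (a point): the steel die to move, with the THICK shank: round foot 36 mm wide, 16 mm high, and on it, coaxial, an upright round shank 22 mm wide, 44 mm high; 60 mm in all, 0.26 kg. The foot is sunk flush in its tray pocket: only the shank can be gripped. The point lies on the axis half-way up the shank, 38 mm above the underside, 22 mm below the top; z along the axis
- thin_die_a_mid (a point): a die that stays in the tray: same foot and height, shank only 11 mm wide; point on its axis half-way up the shank. The tray: a pale wooden block 80 x 220 x 22 mm, fixed to the worktop, long side roughly left to right, with three equal round pockets in a row 70 mm apart, 37.5 mm wide, 16 mm deep (floor 6 mm above the worktop); any pocket may hold any die
- thin_die_b_mid (a point): the other die that stays in the tray, just like the first thin one: shank 11 mm wide and 44 mm high; the point lies on its axis half-way up the shank
- board_top (a point): the small flat square wooden board (the lid of the die box, lying by itself), 88 x 86 x 6 mm, fixed to the worktop; the point is the centre of its top face, 6 mm above the worktop; z up, x and y along its sides

How it is judged:
On the way:
1. the thick-shanked die is lifted clear of its pocket, within 20 degrees of upright (height (world z) of thick_die_mid above 0.066 m and angle between thick_die_mid's own z axis and vertical below 0.35 rad), for 0.1 s.
At the end, for the whole second after the job is handed in: The thick-shanked die stands on the board, upright within about 6 degrees, its axis within 25 mm of the board's centre (the whole foot on the board), released and at rest; both thin-shanked dies are still in their pockets (within 12 mm of where they were) (horizontal distance between thick_die_mid and board_top below 0.025 m and z of thick_die_mid in the frame of board_top between 0.033 and 0.043 m and angle between thick_die_mid's own z axis and vertical below 0.1 rad and linear speed of thick_die below 0.02 m/s and contact force between the fingers and thick_die below 0.05 N and distance of each of thin_die_a_mid, thin_die_b_mid from where it was at the start of the episode below 0.012 m); the robot touches nothing.
It fails at once if the thick-shanked die is dropped: out of the fingers while its foot is more than 20 mm above the board's top (height (world z) of thick_die_mid above 0.064 m and contact force between the fingers and thick_die below 0.01 N).
It fails at once if a thin-shanked die is lifted or knocked out of its pocket (moved over 12 mm) (distance of any of thin_die_a_mid, thin_die_b_mid from where it was at the start of the episode above 0.012 m).
It also fails if it takes over 40 s, if anything falls off the work surface, if the arm or the gripper's body presses on something with over 40 N, if the wrist force passes 120 N, or if a joint passes its speed limit or range.

## Working session

There is one attempt and no reset: what is moved stays moved. The work goes in short steps, Python scripts to look and compute and a tool call to move; the robot and the scene stay as the last step left them, time stands still between calls to the robot, and variables do not carry over. Pictures are saved under pics/ and viewed, at most 10 in all, crops included, and the job is handed in when it is done.

Besides the shell and the picture viewer there is one more tool, called as name(argument=value, ...) on one line, values as JSON. send_rows: Moves the arm, as the interface text tells. Its arguments: {"type":"object","properties":{"increments":{"type":"array"},"newtons":{"type":"number"}},"required":["increments"]}

```bash
mkdir -p pics; python3 - <<'E'
from workcell import *
import cv2
s=observe();print({k:s[k] for k in('clock','position','tool_rot','grip_width','force')})
for n in("side","top"):
    cv2.imwrite(f"pics/{n}0.png",grab_frame(n));p=camera_params(n);print(n,p)
E
```

```text
{'clock': 0.0, 'position': array([0.17435862, 0.59985839, 0.23075475]), 'tool_rot': array([-3.14050934e+00,  7.59663974e-05,  2.85876517e+00]), 'grip_width': 0.08532432488806894, 'force': array([-0.44489474, -0.73733161, -0.33546221])}
side {'fovy': 52.63818237093829, 'cx': 280.9343864516508, 'cy': 209.44705141141253, 'extrinsics': array([[-0.99997933,  0.00545508, -0.00340176,  0.50819389],
       [ 0.00611596,  0.64415979, -0.7648665 ,  0.05660003],
       [-0.00198113, -0.76487149, -0.64417984,  0.89214196],
       [ 0.        ,  0.        ,  0.        ,  1.        ]])}
top {'fovy': 48.912831664111074, 'cx': 272.6371203390295, 'cy': 212.9231447483665, 'extrinsics': array([[-0.00720143, -0.99994913, -0.00706257, -0.02760339],
       [-0.98136675,  0.0084234 , -0.19195926,  0.51939113],
       [ 0.19200898,  0.00554859, -0.98137748,  1.04736021],
       [ 0.        ,  0.        ,  0.        ,  1.        ]])}
```

View pics/top0.png

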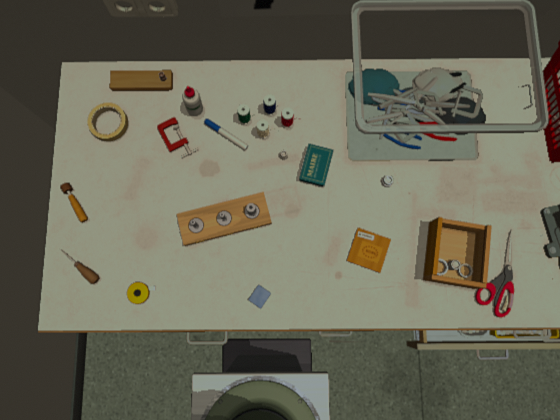

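View pics/side0.png

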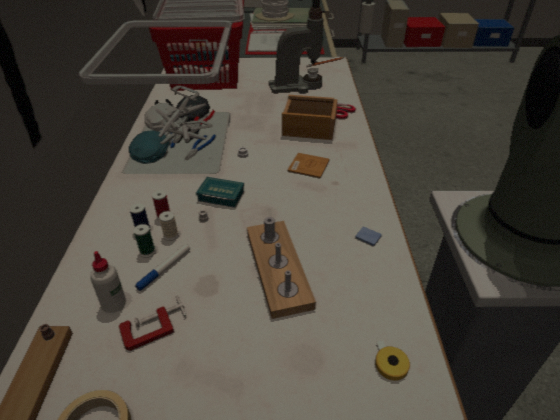

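The thick shank looks to be the right-hand die (top ~(251,210), side ~(269,229)). The board is the orange square at top ~(369,250), side ~(309,165). I'll enlarge both areas.

```bash
python3 - <<'E'
import cv2,numpy as np
t=cv2.imread("pics/top0.png");s=cv2.imread("pics/side0.png")
a=cv2.resize(t[180:280,170:400],(0,0),fx=3.4,fy=3.4,interpolation=2)
cv2.imwrite("pics/c1.png",a)
b=cv2.resize(s[145:325,235:345],None,fx=3.3,fy=3.3,interpolation=2)
cv2.imwrite("pics/c2.png",b)
E
```

```text
(no output)
```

View pics/c1.png

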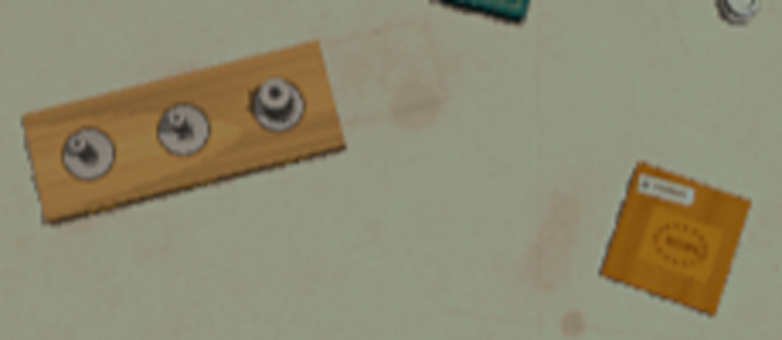

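View pics/c2.png

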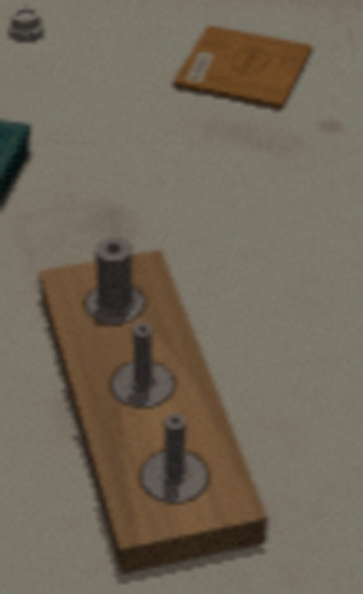

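```bash
cat > h.py <<'E'
import numpy as np
from workcell import *
def pt(n,uv,z):
    p=camera_params(n);f=210/np.tan(np.radians(p["fovy"]/2));E=p["extrinsics"];R=E[:3,:3]
    c=-R.T@E[:3,3];d=R.T@np.array([(uv[0]-p["cx"])/f,(uv[1]-p["cy"])/f,1])
    return (c+d*(z-c[2])/d[2])[:2]
E
python3 - <<'E'
from h import *
np.set_printoptions(precision=4,suppress=True)
T=lambda u,v:(170+(u+.5)/3.4-.5,180+(v+.5)/3.4-.5)
S=lambda u,v:(235+(u+.5)/3.3-.5,145+(v+.5)/3.3-.5)
for n,F,P,B in(("top",T,[(88.5,154,.022),(184,129,.022),(277.5,105,.022),(274,92,.066)],[(641,162),(750,201),(715,316),(600,274)]),
 ("side",S,[(175,475,.022),(143,384,.022),(114,304,.022),(114,248,.066)],[(207,27),(312,45),(283,107),(175,85)])):
    X=[pt(n,F(u,v),z) for u,v,z in P];print(n,np.array(X),[np.linalg.norm(X[i]-X[i+1]) for i in(0,1)])
    d=X[2]-X[0];print("row angle",np.degrees(np.arctan2(d[1],d[0])))
    b=np.array([pt(n,F(*c),.006) for c in B]);print(b,b.mean(0),[np.linalg.norm(b[i]-b[i-1]) for i in range(4)])
E
```

```text
top [[0.4965 0.1557]
 [0.5141 0.0876]
 [0.5311 0.0206]
 [0.5314 0.0207]] [np.float64(0.0703010086191439), np.float64(0.0691079417135783)]
row angle -75.64811677194733
[[ 0.49   -0.2413]
 [ 0.461  -0.3183]
 [ 0.3791 -0.289 ]
 [ 0.4095 -0.2087]] [ 0.4349 -0.2643] [np.float64(0.08693679777479758), np.float64(0.08230692869668005), np.float64(0.08701715545962622), np.float64(0.08584295301427518)]
side [[0.4969 0.1534]
 [0.5142 0.0863]
 [0.5321 0.0193]
 [0.5312 0.0171]] [np.float64(0.06929954304067186), np.float64(0.06927909050917139)]
row angle -75.29450731018356
[[ 0.4626 -0.3194]
 [ 0.3803 -0.2922]
 [ 0.4097 -0.2086]
 [ 0.4899 -0.238 ]] [ 0.4356 -0.2646] [np.float64(0.08581436691934025), np.float64(0.08670194800141658), np.float64(0.08864559973540713), np.float64(0.08544196649372478)]
```

Both cameras agree: thick die at (0.5315, 0.0195), board centre at (0.435, -0.2645). The plan is to close across the row (yaw about 104.5°) and travel at the current height, in two halves.

send_rows(increments=[[[-20,-18,0],[0,0,2],1],[[-48,-43,0],[0,0,5],1],[[-78,-71,0],[0,0,9],1],[[-108,-98,0],[0,0,12],1],[[-138,-125,0],[0,0,16],1],[[-168,-152,0],[0,0,19],1],[[-198,-179,0],[0,0,23],1],[[-228,-206,0],[0,0,26],1],[[-252,-228,0],[0,0,29],1],[[-252,-228,0],[0,0,29],1]], newtons=50)

```text
clock: 1.1
position: [0.3548, 0.3072, 0.2314]
tool_rot: [-3.141, 0.001, 2.345]
force: [-0.8, 0.3, -0.2]
grip_width: 0.0856
finger_force: 0.0
```

```bash
cat >> h.py <<'E'
from scipy.spatial.transform import Rotation as Ro
def go(x,y,z,yaw):
    s=observe();R=Ro.from_euler("xyz",s["tool_rot"]);G=Ro.from_euler("xyz",[np.pi,0,np.radians(yaw)])
    print("t",s["clock"],"pos",s["position"].round(4),"rpy",np.degrees(s["tool_rot"]).round(2),"w",round(s["grip_width"],4),"F",s["force"].round(1),"ff",s["finger_force"],"q",s["qpos"].round(2))
    print("shift mm",(R.inv().apply(np.array([x,y,z])-s["position"])*1000).round(1),"turn",np.degrees((R.inv()*G).as_rotvec()).round(1))
E
python3 -c "
from h import *
go(.5315,.0195,.15,104.5)"
```

```text
t 1.1 pos [0.3548 0.3072 0.2314] rpy [-1.7998e+02  7.0000e-02  1.3438e+02] w 0.0856 F [-0.8  0.3 -0.2] ff 0.0 q [-0.97  0.28  0.16  2.   -0.06  0.87 -0.01]
shift mm [-329.1  -74.9   81.8] turn [-0.   0.1 29.9]
```

send_rows(increments=[[[-25,-6,4],[0,0,2],1],[[-60,-14,12],[0,0,5],1],[[-100,-23,24],[0,0,9],1],[[-140,-32,34],[0,0,13],1],[[-180,-41,44],[0,0,17],1],[[-220,-50,54],[0,0,20],1],[[-260,-59,64],[0,0,24],1],[[-300,-68,74],[0,0,27],1],[[-329,-75,82],[0,0,30],1],[[-329,-75,82],[0,0,30],1]])

```text
clock: 2.1
position: [0.5322, 0.021, 0.1481]
tool_rot: [-3.14, 0.002, 1.823]
force: [0.4, 0.2, 0.6]
grip_width: 0.0854
finger_force: 0.0
```

```bash
python3 - <<'E'
from h import *
import cv2
go(.5315,.0195,.031,104.5)
t=grab_frame("top");s=grab_frame("side")
a=cv2.resize(t[150:270,190:310],(390,390),interpolation=2)
b=cv2.resize(s[150:290,215:355],(390,390),interpolation=2)
cv2.imwrite("pics/hov.png",np.hstack([a,b]))
E
```

```text
t 2.1 pos [0.5322 0.021  0.1481] rpy [-1.7992e+02  9.0000e-02  1.0445e+02] w 0.0854 F [0.4 0.2 0.6] ff 0.0 q [-0.39  0.51  0.33  1.93 -0.23  0.74  0.32]
shift mm [ -1.1  -0.9 117.1] turn [-0.1  0.1 -0.1]
```

View pics/hov.png

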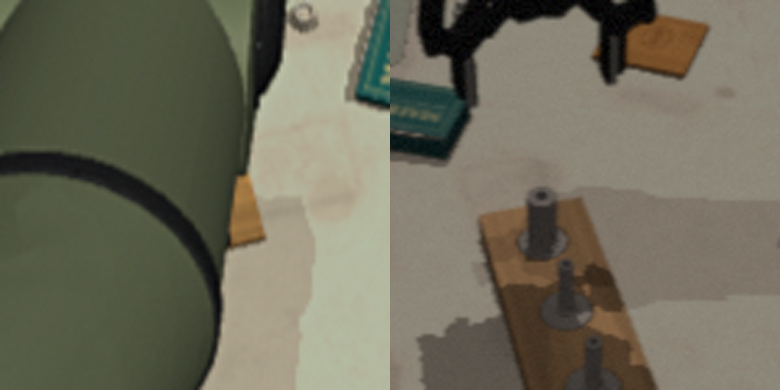

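The top view is blocked by the arm. In the side view the fingertips (crop x ≈465 and 613) straddle the shank (x ≈541) evenly. Descending.

send_rows(increments=[[[-1,-1,15],[0,0,0],1],[[-1,-1,35],[0,0,0],1],[[-1,-1,55],[0,0,0],1],[[-1,-1,75],[0,0,0],1],[[-1,-1,92],[0,0,0],1],[[-1,-1,105],[0,0,0],1],[[-1,-1,113],[0,0,0],1],[[-1,-1,116],[0,0,0],1],[[-1,-1,116],[0,0,0],1]])

```text
clock: 3.1
position: [0.5307, 0.0236, 0.0334]
tool_rot: [3.142, -0.0, 1.829]
force: [0.0, 0.1, -0.4]
grip_width: 0.0857
finger_force: 0.0
```

```bash
python3 - <<'E'
from h import *
import cv2
go(.5315,.0195,.031,104.5)
s=grab_frame("side")
cv2.imwrite("pics/low.png",cv2.resize(s[170:270,200:340],None,fx=5,fy=5,interpolation=2))
E
```

```text
t 3.1 pos [0.5307 0.0236 0.0334] rpy [180.    -0.   104.81] w 0.0857 F [ 0.   0.1 -0.4] ff 0.0 q [-0.32  0.7   0.23  1.99 -0.32  0.49  0.39]
shift mm [-4.2 -0.2  2.4] turn [ 0.  -0.   0.3]
```

View pics/low.png

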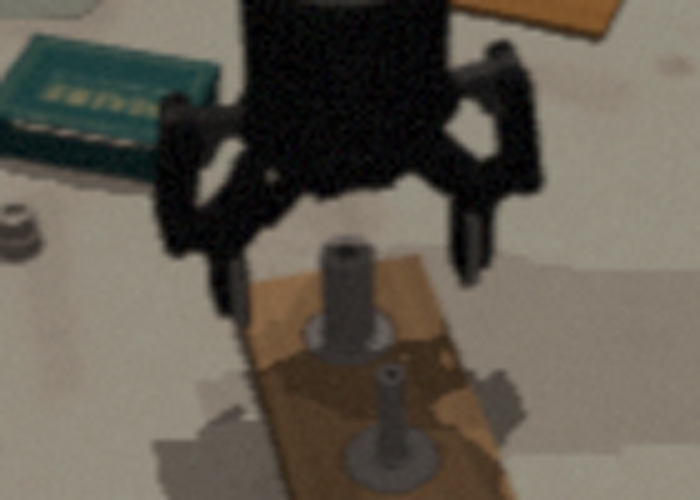

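The fingers (x ≈235 and 472) stand evenly around the shank (≈349), with no contact yet. I'll take out the 4 mm error along the pads and then close gently.

send_rows(increments=[[[-3,0,1],[0,0,0],1],[[-3,0,1],[0,0,0],1],[[-3,0,1],[0,0,0],1]])

```text
clock: 3.45
position: [0.5316, 0.0204, 0.0326]
tool_rot: [3.141, 0.0, 1.829]
force: [-0.2, 0.1, -0.6]
grip_width: 0.0854
finger_force: 0.0
```

```bash
python3 -c "
from h import *
go(.5315,.0195,.031,104.5)"
```

```text
t 3.45 pos [0.5316 0.0204 0.0326] rpy [179.97   0.   104.78] w 0.0854 F [-0.2  0.1 -0.6] ff 0.0 q [-0.32  0.7   0.23  1.99 -0.31  0.49  0.4 ]
shift mm [-0.8 -0.3  1.6] turn [0.  0.  0.3]
```

send_rows(increments=[[[-1,0,1],[0,0,0],0.2],[[-1,0,1],[0,0,0],-0.2],[[-1,0,1],[0,0,0],-0.5],[[-1,0,1],[0,0,0],-1],[[-1,0,1],[0,0,0],-1],[[-1,0,1],[0,0,0],-1],[[-1,0,1],[0,0,0],-1],[[-1,0,1],[0,0,0],-1],[[-1,0,1],[0,0,0],-1],[[-1,0,1],[0,0,0],-1]], newtons=50)

```text
clock: 4.45
position: [0.5318, 0.0195, 0.0314]
tool_rot: [3.141, 0.0, 1.829]
force: [1.1, 1.0, 3.7]
grip_width: 0.0208
finger_force: 48.8
```

Gripped at about 21 mm with 49 N, and little side force. Lifting straight up.

send_rows(increments=[[[0,0,-3],[0,0,0],-1],[[0,0,-8],[0,0,0],-1],[[0,0,-14],[0,0,0],-1],[[0,0,-20],[0,0,0],-1],[[0,0,-28],[0,0,0],-1],[[0,0,-40],[0,0,0],-1],[[0,0,-55],[0,0,0],-1],[[0,0,-68],[0,0,0],-1],[[0,0,-75],[0,0,0],-1],[[0,0,-75],[0,0,0],-1]])

```text
clock: 5.45
position: [0.5322, 0.0196, 0.1074]
tool_rot: [3.14, 0.0, 1.829]
force: [-0.1, 0.4, -3.0]
grip_width: 0.021
finger_force: 49.2
```

```bash
python3 - <<'E'
from h import *
import cv2
go(.435,-.2645,.106,104.5)
s=grab_frame("side")
cv2.imwrite("pics/lift.png",cv2.resize(s[130:280,200:360],None,fx=4,fy=4,interpolation=2))
E
```

```text
t 5.45 pos [0.5322 0.0196 0.1074] rpy [1.799e+02 1.000e-02 1.048e+02] w 0.021 F [-0.1  0.4 -3. ] ff 49.198370575904846 q [-0.36  0.57  0.3   1.96 -0.27  0.64  0.36]
shift mm [-249.9 -166.5    1.1] turn [0.1 0.  0.3]
```

View pics/lift.png

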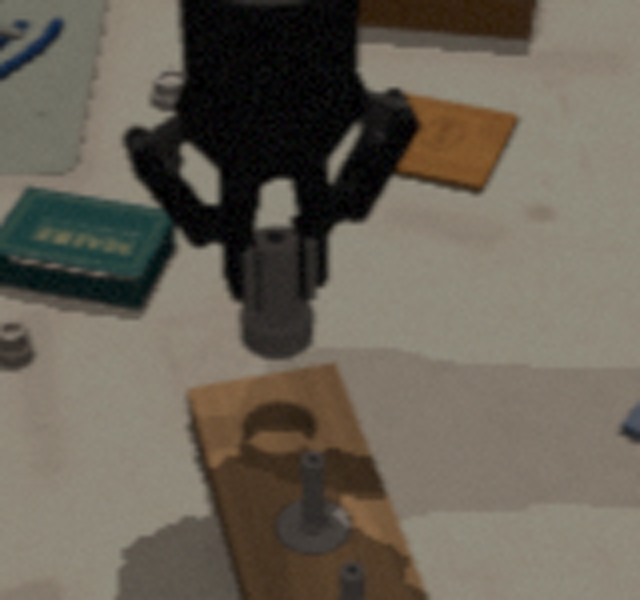

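The die is held upright with its foot clear (crop ≈(277,335) above the empty pocket at (280,428)), and the thin dies are still in place. Carrying it to the board.

send_rows(increments=[[[-12,-8,0],[0,0,0],-1],[[-36,-24,0],[0,0,0],-1],[[-68,-45,0],[0,0,0],-1],[[-102,-68,0],[0,0,0],-1],[[-136,-91,0],[0,0,0],-1],[[-170,-113,0],[0,0,0],-1],[[-202,-135,0],[0,0,0],-1],[[-230,-153,0],[0,0,0],-1],[[-245,-163,0],[0,0,0],-1],[[-250,-166,0],[0,0,0],-1]])

```text
clock: 6.5
position: [0.4331, -0.2671, 0.1058]
tool_rot: [-3.14, 0.0, 1.825]
force: [0.8, 0.5, -2.8]
grip_width: 0.0205
finger_force: 49.2
```

send_rows(increments=[[[0,0,0],[0,0,0],-1],[[0,0,0],[0,0,0],-1],[[0,0,0],[0,0,0],-1]])

```text
clock: 6.8
position: [0.4354, -0.2635, 0.1061]
tool_rot: [-3.142, -0.001, 1.831]
force: [0.4, -0.7, -2.2]
grip_width: 0.0209
finger_force: 49.2
```

```bash
python3 - <<'E'
from h import *
import cv2
go(.435,-.2645,.0315,104.5)
s=grab_frame("side")
cv2.imwrite("pics/ab.png",cv2.resize(s[90:210,240:380],None,fx=5,fy=5,interpolation=2))
E
```

```text
t 6.8 pos [ 0.4354 -0.2635  0.1061] rpy [-1.7999e+02 -3.0000e-02  1.0488e+02] w 0.0209 F [ 0.4 -0.7 -2.2] ff 49.243313670158386 q [ 0.23  0.54  0.26  2.02 -0.24  0.61  0.92]
shift mm [-0.9 -0.6 74.6] turn [-0.  -0.   0.4]
```

View pics/ab.png

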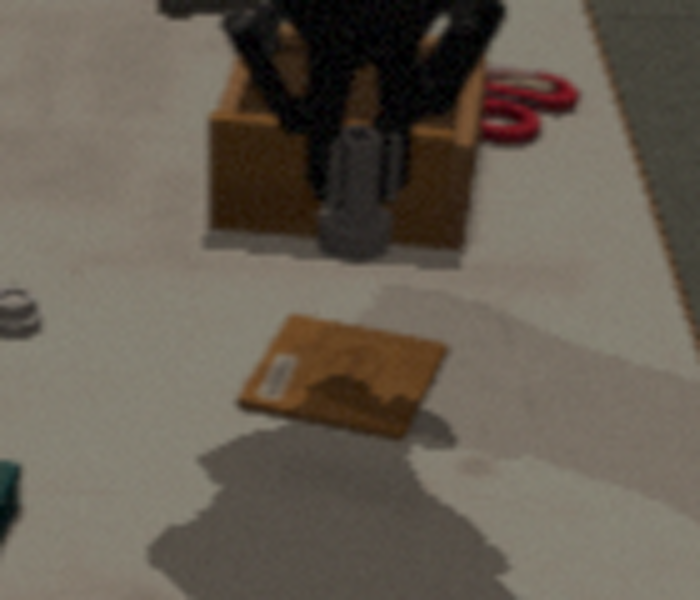

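The die hangs upright over the board (foot ≈(355,235), board ≈(345,377)). Contact should come at TCP z ≈ 0.0315, so I'm lowering to just above that.

send_rows(increments=[[[-1,0,8],[0,0,0],-1],[[-1,0,22],[0,0,0],-1],[[-1,0,36],[0,0,0],-1],[[-1,0,49],[0,0,0],-1],[[-1,0,59],[0,0,0],-1],[[-1,0,66],[0,0,0],-1],[[-1,0,69],[0,0,0],-1],[[-1,0,70],[0,0,0],-1],[[-1,0,70],[0,0,0],-1],[[-1,0,70],[0,0,0],-1]])

```text
clock: 7.85
position: [0.4355, -0.2657, 0.0367]
tool_rot: [3.141, 0.0, 1.829]
force: [-0.4, 0.1, -3.0]
grip_width: 0.0206
finger_force: 49.2
```

send_rows(increments=[[[0,0,1],[0,0,0],-1],[[0,0,2],[0,0,0],-1],[[0,0,3],[0,0,0],-1],[[0,0,3],[0,0,0],-1],[[0,0,3],[0,0,0],-1]])

```text
clock: 8.35
position: [0.4352, -0.2656, 0.0333]
tool_rot: [-3.142, -0.0, 1.829]
force: [0.9, 0.3, -3.2]
grip_width: 0.0207
finger_force: 49.2
```

send_rows(increments=[[[0,0,1],[0,0,0],-1],[[0,0,1.5],[0,0,0],-1],[[0,0,2],[0,0,0],-1],[[0,0,2],[0,0,0],-1],[[0,0,2],[0,0,0],-1]])

```text
clock: 8.85
position: [0.4354, -0.2656, 0.0315]
tool_rot: [3.141, 0.0, 1.829]
force: [-0.5, 0.9, 6.0]
grip_width: 0.0205
finger_force: 50.1
```

The force rose from -3 to +6 N, so the foot is on the board. Releasing, then backing straight up.

send_rows(increments=[[[0,0,0],[0,0,0],-0.4],[[0,0,0],[0,0,0],-0.2],[[0,0,0],[0,0,0],0.2],[[0,0,0],[0,0,0],0.6],[[0,0,0],[0,0,0],0.8],[[0,0,0],[0,0,0],0.8],[[0,0,0],[0,0,0],0.8],[[0,0,0],[0,0,0],0.8]])

```text
clock: 9.65
position: [0.4353, -0.2656, 0.0313]
tool_rot: [-3.142, -0.0, 1.829]
force: [-0.8, -0.1, 0.3]
grip_width: 0.0767
finger_force: 0.0
```

send_rows(increments=[[[0,0,-6],[0,0,0],0.8],[[0,0,-18],[0,0,0],0.8],[[0,0,-35],[0,0,0],0.8],[[0,0,-55],[0,0,0],0.8],[[0,0,-80],[0,0,0],0.8],[[0,0,-105],[0,0,0],0.8],[[0,0,-125],[0,0,0],0.8],[[0,0,-135],[0,0,0],0.8],[[0,0,-135],[0,0,0],0.8],[[0,0,-135],[0,0,0],0.8]])

```text
clock: 10.65
position: [0.4351, -0.2653, 0.166]
tool_rot: [-3.141, -0.0, 1.829]
force: [-0.3, 0.1, -0.4]
grip_width: 0.0768
finger_force: 0.0
```

```bash
python3 - <<'E'
from h import *
import cv2
go(.435,-.2645,.16,104.5)
s=grab_frame("side")
cv2.imwrite("pics/fin.png",cv2.resize(s[90:330,220:360],None,fx=2.5,fy=2.5,interpolation=2))
E
```

```text
t 10.65 pos [ 0.4351 -0.2653  0.166 ] rpy [-1.7999e+02 -1.0000e-02  1.0481e+02] w 0.0768 F [-0.3  0.1 -0.4] ff 0.0 q [ 0.2   0.45  0.31  1.98 -0.2   0.75  0.88]
shift mm [0.8 0.1 6. ] turn [-0.  -0.   0.3]
```

View pics/fin.png

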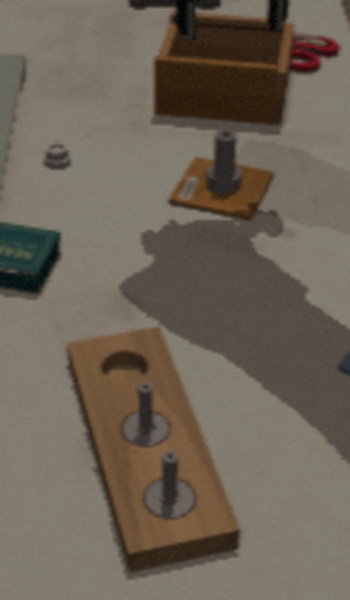

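The die stands upright in the middle of the board (crop ≈(224,185)). Both thin dies are in their pockets and the gripper is clear.

```bash
python3 -c "
from workcell import *
print(job_done())"
```

```text
the job is handed in; nothing more can be done
None
```

The thick-shanked die is standing upright, shank up and released, in the middle of the board; both thin-shanked dies are still in their pockets, and I handed the job in about 11 s into the 40 s limit (no verdict was returned).

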